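# Find the full tea tin by its weight

## Task

One of the three identical closed tea tins on the cooktop is heavier than the others. Lift each of them in turn, from left to right, a few centimetres clear of the cooktop for a moment to feel its weight, setting each back down upright where it stood; then take the heaviest and finish holding it up still and upright, about 15 cm clear of the cooktop, without letting go (if the last one is the heaviest you may simply keep it). Leave everything else where it is.

Things in the scene. Friction and masses are not known exactly. Their poses are not given: they have to be found in the camera images.
- tin_a_centre (a point): centre (half-way up, on the axis) of one of three identical closed tea tins: upright cream cylinder 90 mm across, 120 mm high over all; fixed wooden lid, flat top 88 mm across and 43 mm above this point; on it, on the axis, a round wooden knob 20 mm across, from 43 to 60 mm above this point, by which the tin may be lifted. z is up. Centre of mass within 8 mm of the axis, below this point
- tin_b_centre (a point): the same point of another of the three identical tins (see tin_a). They stand directly on the cooktop in a row from left (+y) to right (-y), not quite in line, at least 120 mm between centres sideways; they are mixed anew every time, so the letters tell nothing of place
- tin_c_centre (a point): the same point of another of the three identical tins (see tin_a). Each holds a hidden filling that stays inside. The tins weigh 0.2 to 0.8 kg each, filling included; the heaviest is at least 0.15 kg heavier than either other
- teaspoon: steel teaspoon lying on the cooktop between the left and middle tins, 132 x 28 x 10 mm, loose; origin under its centre; a bystander to be left alone
- peeler: yellow-handled vegetable peeler lying between the middle and right tins, 170 x 25 x 18 mm, loose; origin under its centre; a bystander to be left alone
- lemon: lemon, 70 x 50 x 50 mm, behind the tins, loose; origin under its centre; a bystander to be left alone
- garlic: head of garlic, 55 x 53 x 56 mm, behind the tins, loose; origin under its centre; a bystander to be left alone
- salt: glass salt shaker, 44 mm across, 90 mm high, standing behind the tins, loose; origin under its centre; a bystander to be left alone. Behind it, along the back of the cooktop (x above 0.77 m), stand an oil bottle, rice jar, mug, moka pot and pepper mill, up to 264 mm high, that do not move
Not all that is in view belongs to the job. What is shaped like the part that bears tin_b_centre but pink or purple is not meant.

How it is judged:
By the outcome, as a careful person would: the job done as asked, in the order asked, and still so for the second after the job is handed in, while the arm keeps its last pose, push and grip.
It also fails if it takes over 64 s, if anything falls off the work surface, if the arm or the gripper's body presses on something with over 40 N, if the wrist force passes 120 N, or if a joint passes its speed limit or range.

## Robot

A 6-joint arm with a two-finger parallel gripper is mounted at the origin on a cart in front of the work surface, level with it; the furniture and walls round the work are solid. World frame = base frame: x ahead of the robot, y to its left, z up, the work surface at z = 0. Lengths are in m, angles in degrees, forces in N, time in s.
With the tool pointing down it reaches from about 0.325 to 0.85 m from the base axis. Payload 4.4 kg.
Tool frame: the origin (TCP) lies where the fingers leave the gripper's body, on its centre line; the fingertips stand 97 mm ahead of it and the grasp point (between the pads) lies 78 mm ahead of it (tips_ahead is the distance from the TCP to the fingertips, in m); z points along the fingers, y is the line along which they close (so a half turn about z gives the same grasp; the last joint's range is limited). The gripper opens to 94 mm and grips with 3 to 60 N. Pads are 16 mm wide; open, the fingers measure 119 mm over their backs; the gripper's body (75 mm by 177 mm) begins 78 mm behind the grasp point.
Start: joints at [61.851, 11.837, 88.321, -0, 79.842, -8.623], TCP at [0.192, 0.542, 0.303] pointing down, gripper open.
Joint ranges: [-156.59, 156.59], [-49.26, 127.26], [12.9, 141.05], [-63.56, 243.56], [4.71, 150.69], [-161.64, 161.64]. Speed limits (degrees/s): [159.86, 159.86, 180, 180, 180, 180].

## Interface

Orientations are given as [roll, pitch, yaw] about the fixed x, y, z axes, in that order (R = Rz(yaw) Ry(pitch) Rx(roll)).
In Python, from station import * gives the robot as it stands.
- The arm moves only by the shell command python3 -m creep 'ROWS' [OPENING] [FORCE]. ROWS is a JSON object of lists of equal length, an entry for each row: "travel": the shift along the tool's x, y, z in m, a list of three; "rotation": the turn, a rotation vector about the tool's x, y, z in rad, a list of three. A call has 1 to 5 rows; each row shifts and turns the commanded pose from where the row before left it, along the tool's axes as they then stand; what a row does not reach is not made up. A row lasts 1/8 s, in which the tool goes at most 62.5 mm and 10.7 degrees, less where a joint would pass 70% of its speed; a pose out of reach is approached as far as the arm can. A call with a gripper value outside its range is refused whole. OPENING is the finger opening in m, from 0 to 0.094, set as the call begins (- or left out, the last holds). The fingers move at their own pace and stop on an object; FORCE is the grip in N (left out, the last holds). Time passes only in rows, so rows that do not move let the fingers close. It gives the time, the measured TCP pose, the force, the opening and the grip force at its end, in the units of the state.
- observe(): the state, without advancing time (a new reading comes with each control period).
- capture(name): name is "side" or "top"; returns a dict with "pixels" (384x512x3 uint8, red, green, blue), "vfov" (degrees; the focal length in pixels is half the picture's height over the tangent of half this angle, whatever the lens; pixels are square), "cx", "cy" (the principal point, pixels), "extrinsics" (4x4, takes a point from camera to world coordinates). Camera axes: x right, y up, looking along -z (the intrinsics and any distortion apply to the point x, -y, -z); pixel columns grow to the right and rows downward; lengths in m; the calibration is good to about 2 mm. A picture is of the moment at which its call begins. There is no depth.
- hand_in(): hands the job in; it is judged then, once.
Trained networks look in the newest picture that a camera, given by its name, has taken for a name from the list of things; names that differ only in an ending like _2 or _b are one class to them, and where a whole thing is asked for, a point or a joint stands for the part that bears it (a point fixed in the world has none). Each returns a list of dicts, best first, with "conf" (0 to 1); they miss things now and then, are a little off and sometimes report something else, mostly with a low value. They report only what shows in the picture. A call takes as long as a camera call. They do not tell look-alikes from the thing itself.
- spot_in(camera, target): "bbox" ([left, top, right, bottom] in pixels, round what is visible of it).
- masks_of(camera, target): "pixels" (384x512 bool, what is visible of it) and "bbox" ([left, top, right, bottom] in pixels, round what is visible of it).
- landmark_of(camera, target): "uv" ([column, row] in pixels: a listed point, or the origin of a listed thing).
The state is a dict: "time_s": time; "qpos": joint angles; "joint_vel": joint speeds; "joint_efforts": joint torques, N m; "eef_pos": TCP position; "tool_rot": TCP orientation; "force": force on the tool from outside, world axes, zero at the start; "wrist_torque": the same for the moment, N m; "grip_width": finger opening in m; "grip_force": force on a finger pad.
Only numpy, scipy, OpenCV 4.12 (cv2) and the standard library are available. Lean on these libraries where they do the work, as an engineer would, in place of code of your own. Each camera call takes 0.05 s, during which the arm holds its last target. There are 200 camera calls.

## Working session

There is one attempt and no reset: what is moved stays moved. The work goes in short steps, Python scripts to look and compute and a shell command to move; the robot and the scene stay as the last step left them, time stands still between calls to the robot, and variables do not carry over. Pictures are saved under pics/ and viewed, at most 10 in all, crops included, and the job is handed in when it is done.

```bash
mkdir -p pics; cat > h.py <<'E'
from station import *
import numpy as np, cv2
def ray(c,uv):
    H=c["pixels"].shape[0]; f=H/2/np.tan(np.radians(c["vfov"]/2))
    E=np.array(c["extrinsics"]); d=np.array([(uv[0]-c["cx"])/f,-(uv[1]-c["cy"])/f,-1.])
    return E[:3,3],E[:3,:3]@d
def atz(c,uv,z):
    o,d=ray(c,uv); return o+d*(z-o[2])/d[2]
E
python3 - <<'E'
from h import *
im=[]
for n in("top","side"):
    c=capture(n); im.append(c["pixels"]); print(n,[ (k,np.round(v,3).tolist() if k!="pixels" else 0) for k,v in c.items()])
    for r in landmark_of(n,"tin_a_centre"): print(r["conf"],np.round(r["uv"],1),atz(c,r["uv"],.06).round(3))
    for r in spot_in(n,"tin_a_centre"): print("box",r["conf"],np.round(r["bbox"]))
    cv2.imwrite(f"pics/{n}0.png",c["pixels"][:,:,::-1])
s=observe();print(s)
E
```

```text
top [('pixels', 0), ('vfov', 53.174), ('cx', 255.493), ('cy', 198.422), ('extrinsics', [[-0.013, 0.987, -0.162, 0.481], [-1.0, -0.017, -0.021, -0.056], [-0.023, 0.162, 0.987, 0.914], [0.0, 0.0, 0.0, 1.0]])]
0.78 [152.8 254.4] [0.499 0.192 0.06 ]
box 0.8 [128. 236. 177. 277.]
side [('pixels', 0), ('vfov', 52.012), ('cx', 254.586), ('cy', 192.685), ('extrinsics', [[-0.983, 0.108, -0.151, 0.476], [-0.185, -0.498, 0.847, 0.74], [0.016, 0.86, 0.509, 0.523], [0.0, 0.0, 0.0, 1.0]])]
box 0.73 [267. 230. 326. 308.]
{'time_s': 0.3, 'qpos': array([ 6.18513252e+01,  1.18560970e+01,  8.83475717e+01,  2.98280979e-04,
        7.98423527e+01, -8.62286062e+00]), 'joint_vel': array([ 0.01913202, -0.18479896, -0.21066618,  0.0009286 , -0.0198417 ,
       -0.03556145]), 'joint_efforts': array([ 7.90473277e-04, -3.70410991e+01, -2.81189704e+01,  6.97359955e-02,
        3.23214219e-02, -9.86839905e-05]), 'eef_pos': array([0.19210256, 0.54176393, 0.30224367]), 'tool_rot': array([-1.79954543e+02, -7.19021937e-03,  1.60474130e+02]), 'force': array([-0.30601678,  0.93022867, -0.87830582]), 'wrist_torque': array([-0.04343231, -0.02915487,  0.01974284]), 'grip_force': 0.0, 'grip_width': 0.09437816432724673}
```

View pics/top0.png

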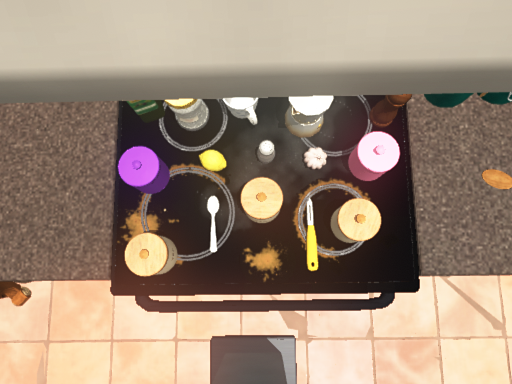

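View pics/side0.png

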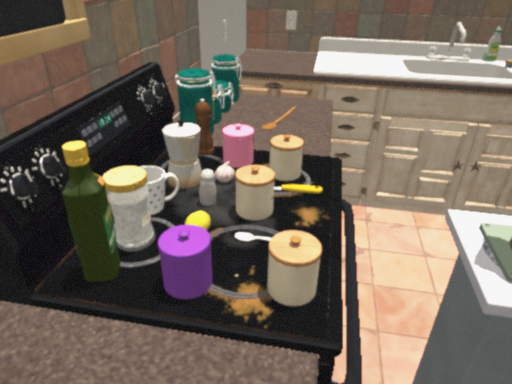

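The top view shows the cream tins' knobs at about (144,254), (262,198) and (359,218). In the side view they are at (295,239), (254,175) and (286,143). The purple and pink tins are decoys. Next I'll refine the lid positions and triangulate.

```bash
python3 - <<'E'
from h import *
t=capture("top"); s=capture("side")
for a,b in (((144,254),(295,239)),((262,198),(254,175)),((359,218),(286,143))):
    px=t["pixels"]; hsv=cv2.cvtColor(px,cv2.COLOR_RGB2HSV).astype(int)
    ys,xs=np.mgrid[:384,:512]; near=np.hypot(xs-a[0],ys-a[1])<30
    m=(near&(hsv[...,2]>165)&(hsv[...,1]>70)&(hsv[...,0]>10)&(hsv[...,0]<25)).astype(np.uint8)
    n,l,st,ce=cv2.connectedComponentsWithStats(m); i=1+st[1:,4].argmax()
    hull=cv2.convexHull(np.argwhere(l==i)[:,::-1].astype(np.int32)); el=cv2.fitEllipse(hull)
    lid=atz(t,el[0],.103)
    # knob in both
    o1,d1=ray(t,a);o2,d2=ray(s,b)
    k=np.linalg.lstsq(np.c_[d1,-d2],o2-o1,rcond=None)[0]
    p,q=o1+k[0]*d1,o2+k[1]*d2
    print("lid",np.round(el[0],1),np.round(el[1],1),lid.round(4),"knob top@.12",atz(t,a,.119).round(4),"side",atz(s,b,.119).round(4),"tri",((p+q)/2).round(4),np.linalg.norm(p-q).round(4), lid[:2]@lid[:2])
T=cv2.resize(t["pixels"][180:290,110:400],None,fx=2.7,fy=2.7,interpolation=cv2.INTER_CUBIC)
cv2.imwrite("pics/top1.png",T[:,:,::-1])
for n,c in(("top",t),("side",s)):
  for o in("teaspoon","peeler","lemon","garlic","salt"):
    r=landmark_of(n,o)
    if r: print(n,o,r[0]["conf"],np.round(r[0]["uv"]),atz(c,r[0]["uv"],0).round(3))
E
```

```text
lid [145.7 252. ] [44.8 57.6] [0.5037 0.1947 0.103 ] knob top@.12 [0.4991 0.1931 0.119 ] side [0.5014 0.2042 0.119 ] tri [0.5006 0.1952 0.1123] 0.0025 0.2915866750275642
lid [261.7 198.3] [41.7 44. ] [ 0.6141 -0.0516  0.103 ] knob top@.12 [ 0.6122 -0.0524  0.119 ] side [ 0.6116 -0.006   0.119 ] tri [ 0.6182 -0.0521  0.0938] 0.0036 0.3798346698360991
lid [359.  218.7] [42.7 44.1] [ 0.567  -0.2563  0.103 ] knob top@.12 [ 0.5668 -0.2524  0.119 ] side [ 0.5638 -0.1952  0.119 ] tri [ 0.5698 -0.2593  0.0913] 0.0 0.387215365361072
top teaspoon 0.8 [214. 225.] [0.568 0.064 0.   ]
top peeler 0.95 [305. 232.] [ 0.549 -0.153  0.   ]
top lemon 0.75 [214. 164.] [0.72  0.066 0.   ]
top garlic 0.85 [314. 160.] [ 0.723 -0.181  0.   ]
top salt 0.71 [262. 154.] [ 0.741 -0.053  0.   ]
side teaspoon 0.52 [264. 241.] [0.574 0.066 0.   ]
side peeler 0.79 [290. 192.] [ 0.542 -0.155  0.   ]
side lemon 0.85 [197. 231.] [0.725 0.063 0.   ]
side garlic 0.8 [227. 183.] [ 0.714 -0.165  0.   ]
side salt 0.9 [206. 202.] [ 0.742 -0.059  0.   ]
```

View pics/top1.png

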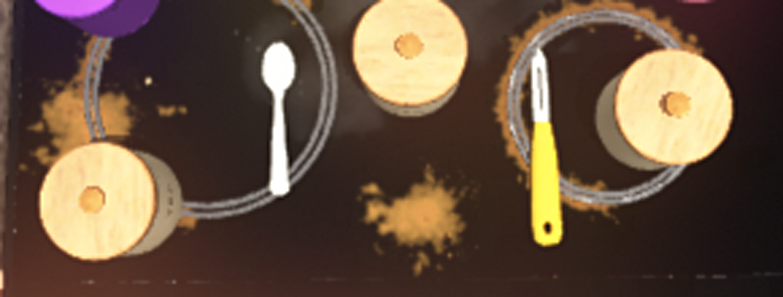

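```bash
python3 -m creep '{"travel":[[0,0,0],[0,0,0],[0,0,0]],"rotation":[[0,0,-0.17],[0,0,-0.17],[0,0,0]]}' 0.06
python3 -m creep '{"travel":[[-0.034,-0.038,0],[-0.034,-0.038,0],[-0.034,-0.038,0],[-0.034,-0.038,0],[-0.034,-0.038,0]],"rotation":[[0,0,0],[0,0,0],[0,0,0],[0,0,0],[0,0,0]]}'
python3 -m creep '{"travel":[[-0.034,-0.038,0],[-0.034,-0.038,0],[-0.034,-0.038,0],[-0.034,-0.038,0.02],[-0.01,-0.02,0.01]],"rotation":[[0,0,0],[0,0,0],[0,0,0],[0,0,0],[0,0,0]]}'
python3 -m creep '{"travel":[[0,0,0],[0,0,0],[0,0,0]],"rotation":[[0,0,0],[0,0,0],[0,0,0]]}'
```

```text
time_s: 1.27
eef_pos: [0.1922, 0.5419, 0.3027]
tool_rot: [180.0, 0.0, 179.8]
force: [-0.8, 0.1, -0.4]
grip_width: 0.0673
grip_force: 0.0
time_s: 1.9
eef_pos: [0.363, 0.3506, 0.3029]
tool_rot: [180.0, 0.0, 179.8]
force: [0.7, 0.5, -1.1]
grip_width: 0.0601
grip_force: 0.0
time_s: 2.52
eef_pos: [0.5093, 0.1775, 0.2719]
tool_rot: [-180.0, -0.0, 179.6]
force: [-1.1, -0.2, -0.2]
grip_width: 0.0599
grip_force: 0.0
time_s: 2.9
eef_pos: [0.5076, 0.1808, 0.2734]
tool_rot: [180.0, 0.1, -180.0]
force: [0.2, 0.2, -0.3]
grip_width: 0.0598
grip_force: 0.0
```

```bash
python3 -m creep '{"travel":[[0.009,0.014,0.02],[0,0,0.02],[0,0,0],[0,0,0]],"rotation":[[0,0,0],[0,0,0],[0,0,0],[0,0,0]]}'
python3 - <<'E'
from h import *
t=capture("top"); s=capture("side")
A=cv2.resize(t["pixels"][190:290,90:220],None,fx=3,fy=3,interpolation=cv2.INTER_CUBIC)
B=cv2.resize(s["pixels"][160:310,220:360],None,fx=2.8,fy=2.8,interpolation=cv2.INTER_CUBIC)
o=np.zeros((420,800,3),np.uint8);o[:300,:390]=A;o[:420,400:792]=B
cv2.imwrite("pics/l1.png",o[:,:,::-1])
E
```

```text
time_s: 3.4
eef_pos: [0.4992, 0.1943, 0.2337]
tool_rot: [180.0, 0.1, 180.0]
force: [-0.6, -0.6, 0.3]
grip_width: 0.0603
grip_force: 0.0
```

View pics/l1.png

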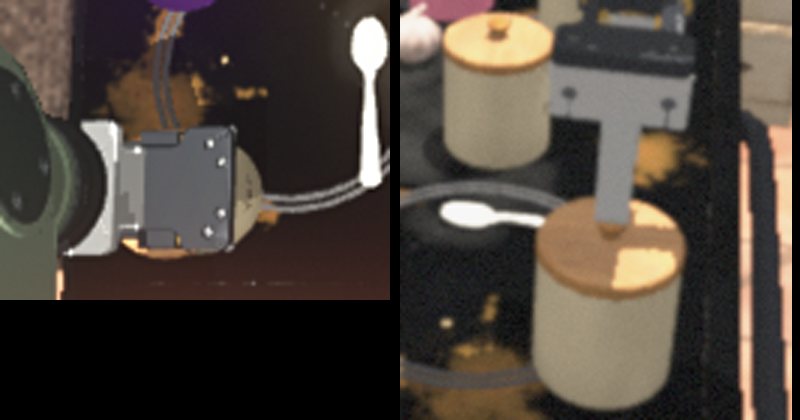

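The finger lines up over the left tin's knob, seen in the side crop at about (612,228). I'll descend and close.

```bash
python3 -m creep '{"travel":[[0,0,0.016],[0,0,0.0145],[0,0,0],[0,0,0]],"rotation":[[0,0,0],[0,0,0],[0,0,0],[0,0,0]]}'
python3 -m creep '{"travel":[[0,0,0],[0,0,0],[0,0,0],[0,0,0],[0,0,0]],"rotation":[[0,0,0],[0,0,0],[0,0,0],[0,0,0],[0,0,0]]}' 0.0 50
python3 -m creep '{"travel":[[0,0,0],[0,0,0]],"rotation":[[0,0,0],[0,0,0]]}'
```

```text
time_s: 4.0
eef_pos: [0.4986, 0.1936, 0.2016]
tool_rot: [-180.0, -0.1, 179.9]
force: [0.9, 0.3, 0.7]
grip_width: 0.0601
grip_force: 0.0
time_s: 4.62
eef_pos: [0.499, 0.1942, 0.2024]
tool_rot: [179.9, 0.0, 179.9]
force: [-0.3, 2.9, -0.5]
grip_width: 0.0165
grip_force: 50.0
time_s: 4.88
eef_pos: [0.499, 0.1941, 0.2024]
tool_rot: [179.9, 0.0, 180.0]
force: [0.1, 2.9, 1.1]
grip_width: 0.016
grip_force: 50.0
```

```bash
python3 -m creep '{"travel":[[0,0,-0.005],[0,0,-0.01],[0,0,-0.01],[0,0,0],[0,0,0]],"rotation":[[0,0,0],[0,0,0],[0,0,0],[0,0,0],[0,0,0]]}'
python3 - <<'E'
from h import *
t=capture("top"); s=capture("side")
A=cv2.resize(t["pixels"][190:290,90:220],None,fx=3,fy=3,interpolation=cv2.INTER_CUBIC)
B=cv2.resize(s["pixels"][160:310,220:360],None,fx=2.8,fy=2.8,interpolation=cv2.INTER_CUBIC)
o=np.zeros((420,800,3),np.uint8);o[:300,:390]=A;o[:420,400:792]=B
cv2.imwrite("pics/l2.png",o[:,:,::-1])
x=observe();print(x["force"],x["wrist_torque"],x["grip_width"],x["joint_efforts"].round(2))
E
```

```text
time_s: 5.5
eef_pos: [0.4989, 0.1936, 0.2272]
tool_rot: [-180.0, 0.0, 179.9]
force: [-0.2, 0.4, -6.9]
grip_width: 0.0161
grip_force: 50.0
[ 3.32246262e-01 -4.26031202e-03 -6.42651136e+00] [0.06160796 0.03994484 0.01403034] 0.01609137474215735 [-5.000e-02 -3.815e+01 -2.907e+01 -2.000e-02 -1.000e-02  0.000e+00]
```

View pics/l2.png

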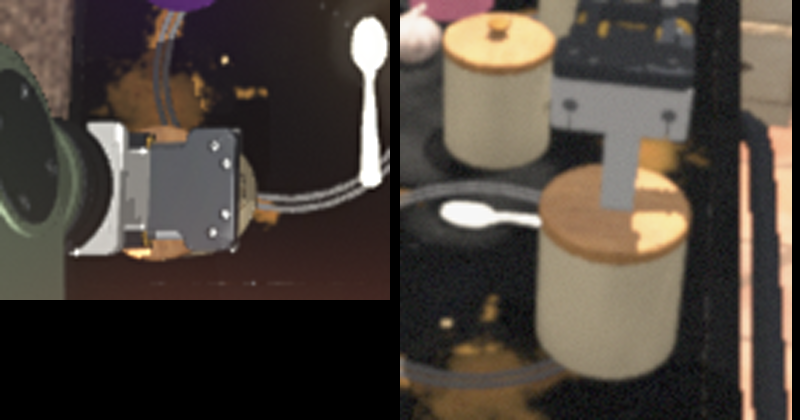

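The left tin is held level on the knob. I'll lift it to 4 cm, average the weight, then set it down.

```bash
cat > w.py <<'E'
from h import *
F=[]
for i in range(8): capture("side"); F.append(observe()["force"])
print(np.mean(F,0).round(2),np.std(F,0).round(2))
E
python3 -m creep '{"travel":[[0,0,-0.01],[0,0,-0.005],[0,0,0],[0,0,0]],"rotation":[[0,0,0],[0,0,0],[0,0,0],[0,0,0]]}'
python3 w.py
python3 -m creep '{"travel":[[0,0,0.01],[0,0,0.01],[0,0,0.01],[0,0,0.005],[0,0,0]],"rotation":[[0,0,0],[0,0,0],[0,0,0],[0,0,0],[0,0,0]]}'
python3 -m creep '{"travel":[[0,0,0.003],[0,0,0.002],[0,0,0],[0,0,0]],"rotation":[[0,0,0],[0,0,0],[0,0,0],[0,0,0]]}'
```

```text
time_s: 6.1
eef_pos: [0.4988, 0.1937, 0.2422]
tool_rot: [-180.0, -0.0, 180.0]
force: [-0.6, 0.1, -7.2]
grip_width: 0.0162
grip_force: 50.0
[-0.1  -0.1  -6.46] [0.51 0.63 0.31]
time_s: 7.12
eef_pos: [0.4985, 0.1936, 0.2064]
tool_rot: [-180.0, -0.1, 180.0]
force: [0.1, 0.4, -5.7]
grip_width: 0.0162
grip_force: 50.0
time_s: 7.62
eef_pos: [0.499, 0.1937, 0.2023]
tool_rot: [180.0, 0.0, 180.0]
force: [0.6, -0.4, -5.5]
grip_width: 0.0158
grip_force: 50.0
```

```bash
python3 -m creep '{"travel":[[0,0,0.0007],[0,0,0],[0,0,0]],"rotation":[[0,0,0],[0,0,0],[0,0,0]]}'
```

```text
time_s: 8.0
eef_pos: [0.4992, 0.1939, 0.2022]
tool_rot: [180.0, 0.0, 180.0]
force: [-2.5, 1.4, 0.3]
grip_width: 0.0162
grip_force: 50.0
```

```bash
python3 -m creep '{"travel":[[0,0,0],[0,0,0],[0,0,0],[0,0,0]],"rotation":[[0,0,0],[0,0,0],[0,0,0],[0,0,0]]}' 0.06
python3 -m creep '{"travel":[[0,0,-0.03],[0,0,-0.04],[0,0,0]],"rotation":[[0,0,0],[0,0,0],[0,0,0]]}'
python3 -m creep '{"travel":[[-0.023,-0.049,0],[-0.023,-0.049,0],[-0.023,-0.049,0],[-0.023,-0.049,0],[-0.023,-0.05,0]],"rotation":[[0,0,0],[0,0,0],[0,0,0],[0,0,0],[0,0,0]]}'
python3 -m creep '{"travel":[[0,0,0.025],[0,0,0.015],[0,0,0],[0,0,0]],"rotation":[[0,0,0],[0,0,0],[0,0,0],[0,0,0]]}'
python3 - <<'E'
from h import *
t=capture("top"); s=capture("side")
print(atz(s,(254.6,169.6),.119))
A=cv2.resize(t["pixels"][180:290,110:240],None,fx=3,fy=3,interpolation=cv2.INTER_CUBIC)
B=cv2.resize(s["pixels"][120:270,200:340],None,fx=2.8,fy=2.8,interpolation=cv2.INTER_CUBIC)
o=np.zeros((420,800,3),np.uint8);o[:330,:390]=A;o[:420,400:792]=B
cv2.imwrite("pics/m1.png",o[:,:,::-1])
E
```

```text
time_s: 8.5
eef_pos: [0.4991, 0.1937, 0.2016]
tool_rot: [180.0, 0.0, 180.0]
force: [0.2, 1.1, -0.4]
grip_width: 0.0531
grip_force: 0.0
time_s: 8.88
eef_pos: [0.5011, 0.1942, 0.2753]
tool_rot: [179.9, 0.5, 180.0]
force: [-0.0, 0.8, 0.3]
grip_width: 0.0599
grip_force: 0.0
time_s: 9.5
eef_pos: [0.6137, -0.0539, 0.2697]
tool_rot: [180.0, -0.1, 180.0]
force: [0.2, 0.4, -0.3]
grip_width: 0.0599
grip_force: 0.0
time_s: 10.0
eef_pos: [0.6138, -0.0516, 0.2317]
tool_rot: [-180.0, 0.0, -180.0]
force: [-0.1, 0.8, 0.2]
grip_width: 0.06
grip_force: 0.0
[ 0.61508625 -0.03153333  0.119     ]
```

View pics/m1.png

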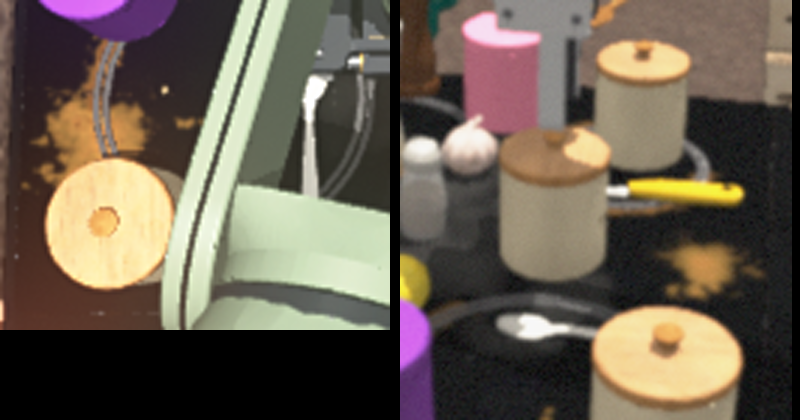

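```bash
python3 - <<'E'
from h import *
s=capture("side");t=capture("top")
def proj(c,p):
    E=np.array(c["extrinsics"]);q=E[:3,:3].T@(np.array(p)-E[:3,3]);f=192/np.tan(np.radians(c["vfov"]/2))
    return np.round([c["cx"]+f*q[0]/-q[2],c["cy"]-f*q[1]/-q[2]],1)
e=observe()["eef_pos"]
C=lambda p:((p[0]-200)*2.8+400,(p[1]-120)*2.8)
for n,p in dict(neartip=(e[0],e[1]+.03,e[2]-.097),fartip=(e[0],e[1]-.03,e[2]-.097),knob=(.614,-.052,.12),lid=(.614,-.052,.103),base=(.614,-.007,0),leftknob=(.499,.194,.12),leftlidnear=(.499,.238,.103),rknob=(.567,-.255,.12)).items(): print(n,proj(s,p),np.round(C(proj(s,p))))
E
```

```text
neartip [254.3 164.8] [552. 125.]
fartip [259.1 153.5] [565.  94.]
knob [256.7 165.2] [559. 127.]
lid [256.6 171.8] [558. 145.]
base [252.3 219.7] [546. 279.]
leftknob [297.  235.1] [672. 322.]
leftlidnear [293.8 259.4] [663. 390.]
rknob [287.5 133.9] [645.  39.]
```

```bash
python3 -m creep '{"travel":[[-0.002,0,0.015],[0,0,0.0145],[0,0,0],[0,0,0]],"rotation":[[0,0,0],[0,0,0],[0,0,0],[0,0,0]]}'
python3 -m creep '{"travel":[[0,0,0],[0,0,0],[0,0,0],[0,0,0],[0,0,0]],"rotation":[[0,0,0],[0,0,0],[0,0,0],[0,0,0],[0,0,0]]}' 0.0 50
python3 -m creep '{"travel":[[0,0,0],[0,0,0]],"rotation":[[0,0,0],[0,0,0]]}'
```

```text
time_s: 10.7
eef_pos: [0.6153, -0.0523, 0.2011]
tool_rot: [180.0, -0.1, 179.9]
force: [0.5, 0.9, -0.4]
grip_width: 0.0602
grip_force: 0.0
time_s: 11.32
eef_pos: [0.6157, -0.052, 0.202]
tool_rot: [179.9, 0.0, 180.0]
force: [-0.3, 1.8, 1.1]
grip_width: 0.0166
grip_force: 50.0
time_s: 11.58
eef_pos: [0.6158, -0.0521, 0.2021]
tool_rot: [180.0, 0.0, 180.0]
force: [-1.1, 1.6, 1.1]
grip_width: 0.0164
grip_force: 50.0
```

```bash
python3 -m creep '{"travel":[[0,0,-0.005],[0,0,-0.01],[0,0,-0.01],[0,0,-0.01],[0,0,-0.005]],"rotation":[[0,0,0],[0,0,0],[0,0,0],[0,0,0],[0,0,0]]}'
python3 -m creep '{"travel":[[0,0,0],[0,0,0]],"rotation":[[0,0,0],[0,0,0]]}'
python3 w.py
python3 - <<'E'
from h import *
s=capture("side")
B=cv2.resize(s["pixels"][120:270,200:340],None,fx=2.8,fy=2.8,interpolation=cv2.INTER_CUBIC)
cv2.imwrite("pics/m2.png",B[:,:,::-1])
E
```

```text
time_s: 12.2
eef_pos: [0.6161, -0.0526, 0.2433]
tool_rot: [-180.0, 0.1, 180.0]
force: [1.3, -0.1, -5.3]
grip_width: 0.0162
grip_force: 50.0
time_s: 12.45
eef_pos: [0.6155, -0.0524, 0.2416]
tool_rot: [180.0, -0.0, 180.0]
force: [-0.3, -0.5, -4.8]
grip_width: 0.0164
grip_force: 50.0
[ 0.05 -0.16 -4.27] [0.38 0.94 0.47]
```

View pics/m2.png

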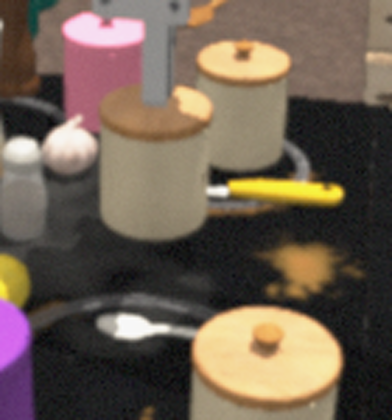

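The middle tin is lifted level and weighs about 4.3 N, against 6.5 N for the left. I'll set it down and move on to the right tin.

```bash
python3 -m creep '{"travel":[[0,0,0.01],[0,0,0.01],[0,0,0.01],[0,0,0.005],[0,0,0]],"rotation":[[0,0,0],[0,0,0],[0,0,0],[0,0,0],[0,0,0]]}'
python3 -m creep '{"travel":[[0,0,0.003],[0,0,0.0025],[0,0,0],[0,0,0]],"rotation":[[0,0,0],[0,0,0],[0,0,0],[0,0,0]]}'
```

```text
time_s: 13.52
eef_pos: [0.6153, -0.0523, 0.2061]
tool_rot: [180.0, -0.1, 180.0]
force: [-0.5, -0.7, -5.1]
grip_width: 0.0164
grip_force: 50.0
time_s: 14.02
eef_pos: [0.616, -0.0523, 0.202]
tool_rot: [-180.0, 0.1, 180.0]
force: [0.7, 0.7, -1.7]
grip_width: 0.0165
grip_force: 50.0
```

```bash
python3 -m creep '{"travel":[[0,0,0.0005],[0,0,0],[0,0,0]],"rotation":[[0,0,0],[0,0,0],[0,0,0]]}'
python3 -m creep '{"travel":[[0,0,0],[0,0,0],[0,0,0],[0,0,0]],"rotation":[[0,0,0],[0,0,0],[0,0,0],[0,0,0]]}' 0.06
python3 -m creep '{"travel":[[0,0,-0.03],[0,0,-0.04],[0,0,0]],"rotation":[[0,0,0],[0,0,0],[0,0,0]]}'
python3 -m creep '{"travel":[[0.01,-0.041,0],[0.01,-0.041,0],[0.01,-0.041,0],[0.01,-0.041,0],[0.008,-0.04,0]],"rotation":[[0,0,0],[0,0,0],[0,0,0],[0,0,0],[0,0,0]]}'
python3 -m creep '{"travel":[[0,0,0.025],[0,0,0.015],[0,0,0],[0,0,0]],"rotation":[[0,0,0],[0,0,0],[0,0,0],[0,0,0]]}'
python3 - <<'E'
from h import *
t=capture("top"); s=capture("side")
A=cv2.resize(t["pixels"][170:290,110:400],None,fx=1.37,fy=1.37,interpolation=cv2.INTER_CUBIC)
B=cv2.resize(s["pixels"][90:240,210:350],None,fx=2.8,fy=2.8,interpolation=cv2.INTER_CUBIC)
o=np.zeros((420,800,3),np.uint8);o[:A.shape[0],:A.shape[1]]=A;o[:420,400:792]=B
cv2.imwrite("pics/r1.png",o[:,:,::-1])
E
```

```text
time_s: 14.4
eef_pos: [0.6161, -0.0523, 0.2019]
tool_rot: [180.0, 0.1, 180.0]
force: [-1.6, 2.1, 3.4]
grip_width: 0.0161
grip_force: 50.0
time_s: 14.9
eef_pos: [0.6157, -0.0526, 0.2007]
tool_rot: [-180.0, -0.0, 179.9]
force: [-0.5, 0.5, -0.3]
grip_width: 0.0527
grip_force: 0.0
time_s: 15.28
eef_pos: [0.6179, -0.0529, 0.2753]
tool_rot: [-179.9, 0.5, 180.0]
force: [-0.2, 0.5, 0.4]
grip_width: 0.0601
grip_force: 0.0
time_s: 15.9
eef_pos: [0.5665, -0.2573, 0.2691]
tool_rot: [179.9, -0.1, 179.9]
force: [0.1, 0.6, -0.5]
grip_width: 0.0599
grip_force: 0.0
time_s: 16.4
eef_pos: [0.5679, -0.2559, 0.2312]
tool_rot: [-180.0, 0.0, -180.0]
force: [0.1, -0.4, 0.3]
grip_width: 0.0599
grip_force: 0.0
```

View pics/r1.png

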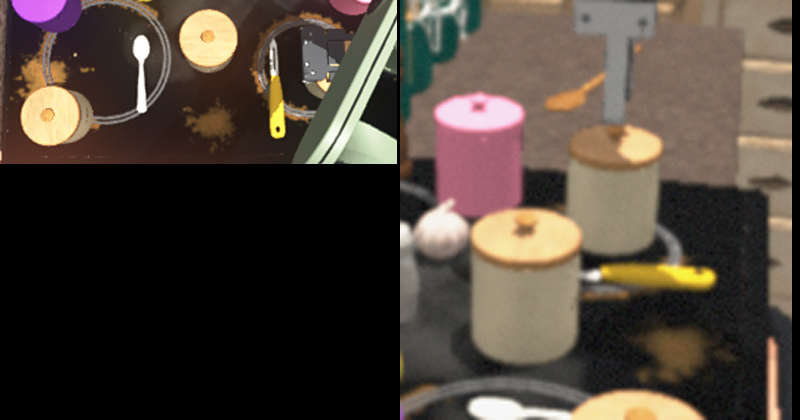

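The fingers are over the right tin's knob, at about (617,128) in the side crop. The middle tin is back in place and upright.

```bash
python3 -m creep '{"travel":[[0,0,0.015],[0,0,0.0145],[0,0,0],[0,0,0]],"rotation":[[0,0,0],[0,0,0],[0,0,0],[0,0,0]]}'
python3 -m creep '{"travel":[[0,0,0],[0,0,0],[0,0,0],[0,0,0],[0,0,0]],"rotation":[[0,0,0],[0,0,0],[0,0,0],[0,0,0],[0,0,0]]}' 0.0 50
python3 -m creep '{"travel":[[0,0,0],[0,0,0]],"rotation":[[0,0,0],[0,0,0]]}'
```

```text
time_s: 17.0
eef_pos: [0.5672, -0.2561, 0.2005]
tool_rot: [179.9, -0.1, 180.0]
force: [-0.4, 0.0, -0.0]
grip_width: 0.0604
grip_force: 0.0
time_s: 17.62
eef_pos: [0.5676, -0.2566, 0.2016]
tool_rot: [-180.0, 0.0, 180.0]
force: [-0.3, -0.6, 0.4]
grip_width: 0.0166
grip_force: 50.0
time_s: 17.88
eef_pos: [0.5676, -0.2566, 0.2016]
tool_rot: [-180.0, 0.0, 179.9]
force: [-0.2, -0.8, 0.7]
grip_width: 0.0166
grip_force: 50.0
```

```bash
python3 -m creep '{"travel":[[0,0,-0.005],[0,0,-0.01],[0,0,-0.01],[0,0,-0.01],[0,0,-0.005]],"rotation":[[0,0,0],[0,0,0],[0,0,0],[0,0,0],[0,0,0]]}'
python3 -m creep '{"travel":[[0,0,0],[0,0,0]],"rotation":[[0,0,0],[0,0,0]]}'
python3 w.py
```

```text
time_s: 18.5
eef_pos: [0.568, -0.2566, 0.2428]
tool_rot: [-179.9, 0.1, 180.0]
force: [0.5, 0.0, -2.6]
grip_width: 0.0161
grip_force: 50.0
time_s: 18.75
eef_pos: [0.5673, -0.2562, 0.2411]
tool_rot: [180.0, -0.0, 180.0]
force: [0.5, -0.1, -2.6]
grip_width: 0.0164
grip_force: 50.0
[-0.24  0.17 -2.62] [0.61 0.48 0.47]
```

The right tin is 2.6 N, so the left tin is the heaviest.

```bash
python3 -m creep '{"travel":[[0,0,0.01],[0,0,0.01],[0,0,0.01],[0,0,0.005],[0,0,0]],"rotation":[[0,0,0],[0,0,0],[0,0,0],[0,0,0],[0,0,0]]}'
python3 -m creep '{"travel":[[0,0,0.003],[0,0,0.0025],[0,0,0],[0,0,0]],"rotation":[[0,0,0],[0,0,0],[0,0,0],[0,0,0]]}'
```

```text
time_s: 19.77
eef_pos: [0.5672, -0.2562, 0.2056]
tool_rot: [180.0, -0.1, 180.0]
force: [-0.1, -0.5, -2.1]
grip_width: 0.0166
grip_force: 50.0
time_s: 20.27
eef_pos: [0.5678, -0.2566, 0.2015]
tool_rot: [-180.0, 0.1, 180.0]
force: [0.4, -0.3, 0.1]
grip_width: 0.0164
grip_force: 50.0
```

```bash
python3 -m creep '{"travel":[[0,0,0],[0,0,0],[0,0,0],[0,0,0]],"rotation":[[0,0,0],[0,0,0],[0,0,0],[0,0,0]]}' 0.06
python3 -m creep '{"travel":[[0,0,-0.03],[0,0,-0.045],[0,0,0]],"rotation":[[0,0,0],[0,0,0],[0,0,0]]}'
python3 -m creep '{"travel":[[0.007,0.045,0],[0.007,0.045,0],[0.007,0.045,0],[0.007,0.045,0],[0.007,0.045,0]],"rotation":[[0,0,0],[0,0,0],[0,0,0],[0,0,0],[0,0,0]]}'
python3 -m creep '{"travel":[[0.007,0.045,0],[0.007,0.045,0],[0.007,0.045,0],[0.007,0.045,0],[0.006,0.045,0]],"rotation":[[0,0,0],[0,0,0],[0,0,0],[0,0,0],[0,0,0]]}'
python3 -m creep '{"travel":[[0,0,0],[0,0,0.025],[0,0,0.02],[0,0,0],[0,0,0]],"rotation":[[0,0,0],[0,0,0],[0,0,0],[0,0,0],[0,0,0]]}'
```

```text
time_s: 20.78
eef_pos: [0.5676, -0.2563, 0.201]
tool_rot: [180.0, 0.0, 180.0]
force: [0.3, 0.6, 0.6]
grip_width: 0.0529
grip_force: 0.0
time_s: 21.15
eef_pos: [0.5697, -0.2576, 0.281]
tool_rot: [-179.7, 0.5, 180.0]
force: [0.3, 0.3, 0.4]
grip_width: 0.0603
grip_force: 0.0
time_s: 21.78
eef_pos: [0.5317, -0.0298, 0.2745]
tool_rot: [180.0, -0.1, 179.9]
force: [0.8, 0.6, 0.3]
grip_width: 0.0597
grip_force: 0.0
time_s: 22.4
eef_pos: [0.4978, 0.195, 0.2746]
tool_rot: [-180.0, -0.1, 180.0]
force: [0.4, 0.3, 0.2]
grip_width: 0.0598
grip_force: 0.0
time_s: 23.02
eef_pos: [0.4993, 0.193, 0.2312]
tool_rot: [-180.0, 0.0, 179.9]
force: [0.1, -0.6, -0.0]
grip_width: 0.0597
grip_force: 0.0
```

```bash
python3 -m creep '{"travel":[[0,0.0005,0.015],[0,0,0.0142],[0,0,0],[0,0,0]],"rotation":[[0,0,0],[0,0,0],[0,0,0],[0,0,0]]}'
python3 -m creep '{"travel":[[0,0,0],[0,0,0],[0,0,0],[0,0,0],[0,0,0]],"rotation":[[0,0,0],[0,0,0],[0,0,0],[0,0,0],[0,0,0]]}' 0.0 55
python3 -m creep '{"travel":[[0,0,0],[0,0,0],[0,0,-0.005],[0,0,-0.01],[0,0,-0.015]],"rotation":[[0,0,0],[0,0,0],[0,0,0],[0,0,0],[0,0,0]]}'
```

```text
time_s: 23.52
eef_pos: [0.4987, 0.1942, 0.2014]
tool_rot: [-180.0, -0.1, 180.0]
force: [0.6, 0.9, 1.1]
grip_width: 0.0598
grip_force: 0.0
time_s: 24.15
eef_pos: [0.4989, 0.1941, 0.2018]
tool_rot: [-180.0, 0.0, 180.0]
force: [0.2, -0.7, 0.2]
grip_width: 0.0164
grip_force: 55.0
time_s: 24.78
eef_pos: [0.4981, 0.1941, 0.2314]
tool_rot: [-180.0, -0.1, 180.0]
force: [0.1, 1.1, -6.3]
grip_width: 0.016
grip_force: 55.0
```

```bash
python3 -m creep '{"travel":[[0,0,-0.02],[0,0,-0.025],[0,0,-0.025],[0,0,-0.025],[0,0,-0.015]],"rotation":[[0,0,0],[0,0,0],[0,0,0],[0,0,0],[0,0,0]]}'
python3 -m creep '{"travel":[[0,0,-0.01],[0,0,0],[0,0,0],[0,0,0],[0,0,0]],"rotation":[[0,0,0],[0,0,0],[0,0,0],[0,0,0],[0,0,0]]}'
python3 - <<'E'
from h import *
t=capture("top"); s=capture("side")
A=cv2.resize(t["pixels"],None,fx=.8,fy=.8); B=cv2.resize(s["pixels"],None,fx=.76,fy=.76)
o=np.zeros((310,800,3),np.uint8);o[:A.shape[0],:A.shape[1]]=A;o[:B.shape[0],410:410+B.shape[1]]=B
cv2.imwrite("pics/f.png",o[:,:,::-1])
for o in("teaspoon","peeler","lemon","garlic","salt"):
    r=landmark_of("top",o)
    if r: print(o,r[0]["conf"],atz(t,r[0]["uv"],0).round(3))
E
```

```text
time_s: 25.4
eef_pos: [0.4993, 0.1943, 0.3441]
tool_rot: [180.0, 0.2, 180.0]
force: [0.2, -0.2, -6.2]
grip_width: 0.0161
grip_force: 55.0
time_s: 26.02
eef_pos: [0.4987, 0.1941, 0.351]
tool_rot: [-180.0, -0.1, 180.0]
force: [-0.5, -0.3, -6.4]
grip_width: 0.0161
grip_force: 55.0
teaspoon 0.9 [0.574 0.062 0.   ]
peeler 0.94 [ 0.548 -0.161  0.   ]
lemon 0.66 [0.725 0.059 0.   ]
garlic 0.75 [ 0.718 -0.175  0.   ]
salt 0.77 [ 0.738 -0.054  0.   ]
```

View pics/f.png

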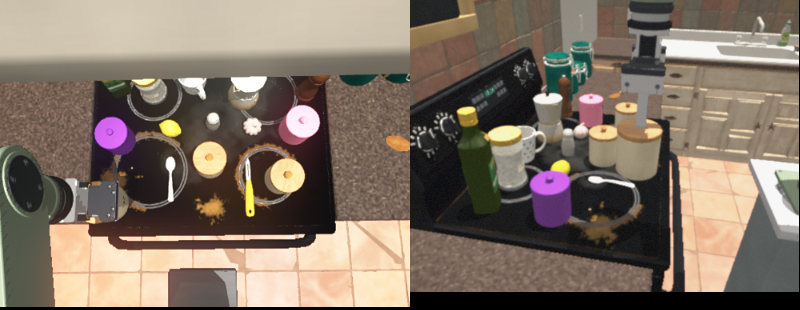

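The left tin hangs upright about 15 cm up, at (638,150) in the side view. The other tins and bystanders are in place.

```bash
python3 -c "
from station import *
print(hand_in())"
```

```text
the job is handed in; nothing more can be done
None
```

I lifted each tin in turn, left to right, and set it back; the left tin is the heaviest (about 6.5 N, against 4.3 N and 2.6 N), and I handed the job in with it held still and upright about 15 cm up, with nothing else visibly moved.

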